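# Click a filter cartridge into the worktop water filter

### The arm

A 6-joint arm with a two-finger parallel gripper is mounted at the origin on a cart in front of the work surface, level with it; the furniture and walls round the work are solid. World frame = base frame: x ahead of the robot, y to its left, z up, the work surface at z = 0. Lengths are in m, angles in rad, forces in N, time in s.
With the tool pointing down it reaches from about 0.275 to 0.85 m from the base axis. Payload 19 kg.
Tool frame: the origin (TCP) lies on the centre line of the jaws, within the pads' length; the fingertips stand 19 mm ahead of it and the grasp point (between the pads) is the TCP; z points along the fingers, y is the line along which they close (so a half turn about z gives the same grasp; the last joint's range is limited). The gripper opens to 85 mm and grips with 20 to 120 N. Pads are 22 mm wide; open, the fingers measure 114 mm over their backs; the gripper's body (76 mm by 85 mm) begins 54 mm behind the grasp point. The pads swing forward as they close: fully open they stand 13 mm farther back than shut.
Start: joints at [1.074, 0.15, 1.437, -0, 1.554, -0.134], TCP at [0.204, 0.538, 0.25] pointing down, gripper open.
Joint ranges: [-2.8, 2.8], [-0.68, 2.1], [0.12, 2.68], [-1.39, 4.53], [0.16, 2.79], [-2.81, 2.81]. Speed limits (rad/s): [1.89, 1.89, 2.22, 3.01, 3.01, 3.01].

### API

Orientations are given as a unit quaternion [x, y, z, w].
In Python, from cell import get_state, read_camera, hand_in gives the robot as it stands. The module is installed in compiled form; this text tells all that it offers.
- The arm moves only by the tool apply_moves, never from a script. Its argument "increments" is text: rows parted by semicolons, each of 7 numbers parted by spaces: the opening, from 0 (shut) to 1 (fully open), then the shift along the tool's x, y, z in units of 7.5 cm (1.0 is 7.5 cm), then the turn, a rotation vector about the tool's x, y, z in units of pi rad (1.0 is pi rad). In form: grip tx ty tz wx wy wz; .... A call has 1 to 20 rows; each row shifts and turns the commanded pose from where the row before left it, along the tool's axes as they then stand; what a row does not reach is not made up. A row lasts 1/10 s, in which the tool goes at most 50 mm and 8.59 degrees, less where a joint would pass 70% of its speed; a pose out of reach is approached as far as the arm can. A call with a number of a shift or a turn outside -1 to 1 is refused whole. A call with a gripper value outside its range is refused whole. The fingers move at their own pace and stop on an object; "newtons" is the grip in N (left out, the last holds). Time passes only in rows, so rows that do not move let the fingers close. It gives the time, the measured TCP pose, the force, the opening and the grip force at its end, in the units of the state.
- get_state(): the state, without advancing time (a new reading comes with each control period).
- read_camera(name): name is "scene" or "side" or "wrist"; returns a dict with "pixels" (400x640x3 uint8, red, green, blue), "camera_matrix" (3x3 intrinsics, pixels), "world_from_camera" (4x4, takes a point from camera to world coordinates). Camera axes: x right, y up, looking along -z (the intrinsics and any distortion apply to the point x, -y, -z); pixel columns grow to the right and rows downward; lengths in m; the calibration is good to about 2 mm. A picture is of the moment at which its call begins. There is no depth.
- hand_in(): hands the job in; it is judged then, once.
The state is a dict: "time": time; "joint_pos": joint angles; "qvel": joint speeds; "joint_efforts": joint torques, N m; "position": TCP position; "eef_rot": TCP orientation; "force": force on the tool from outside, world axes, zero at the start; "torque": the same for the moment, N m; "gripper_width": opening from 0.0 (shut) to 1.0 (fully open); "finger_force": force on a finger pad.
Only numpy, scipy, OpenCV 4.12 (cv2) and the standard library are available. Lean on these libraries where they do the work, as an engineer would, in place of code of your own. Each camera call takes 0.05 s, during which the arm holds its last target. There are 200 camera calls.

### The job

Fit the filter cartridge into the socket of the worktop water-filter unit: stand it in with its grooved side towards the sprung ball and press it straight down until it clicks past the ball and sits fully home on the floor of the socket, then let go. Press firmly but never ram it or bear down hard once it is home, and leave the mug, tin and salt shaker near it where they stand.

Things in the scene. Friction and masses are not known exactly. Their poses are not given: they have to be found in the camera images.
- cartridge_centre (a point): Centre of the loose filter cartridge, 58 mm above its foot: upright white block with grey cap, 36 mm along x, 56 mm along y, 116 mm high, 0.15 to 0.31 kg, foot chamfered 3 mm. Its +x side bears the groove and, along that edge of the cap, a raised rib. Starts upright on the worktop. Grasp it across its x in the top 45 mm: the lower 52 mm goes into the socket.
- cartridge_groove (a point): Middle of the groove that runs across the whole +x face of the cartridge (18 mm along +x from its axis, 29.6 mm above its foot); the groove is 13.4 mm high and 6.5 mm deep. Axes as the cartridge's. Fitted rightly, the cartridge's +x points along the filter unit's +x.
- filter_unit: Water-filter unit fixed to the worktop: white housing 110 mm along x, 130 along y, 70 high, on a plinth 122 x 142 mm; steel tap standing 27 mm out of its -x face, 38 mm up. Origin: centre of its underside. In its top, centred, with the same axes, a grey socket block 66 x 86 mm, set stiffly to a height that differs each time and is not measured: its mouth is 78 to 104 mm above the worktop.
- unit_top (a point): Point on the axis of the socket's upright well, level with the housing's top, 70 mm above the worktop. The well is 38 mm along x and 58 mm along y (1 mm play a side), its mouth chamfered 3 mm, its solid floor 52 mm below the mouth. A sprung steel ball sticks 6 mm in from the +x wall (away from the tap), 29 mm above that floor. Keep the push on the cartridge under 35 N.
- ball (a joint): Push-back of the ball, m: 0 out, 0.0065 in; spring 7 N plus 1.2 N per mm. The cartridge's foot meets it about 18 to 20 mm into the well; some 10 to 20 N of push gets past it, then little. It then reads 0.003 to 0.006. In the last 2 to 3 mm it snaps into the groove (below 0.002), drawing the cartridge down to the floor and holding it there.
- mug_1: Bystander: plain white mug, stands on the worktop, to be left alone; origin at the centre of its underside.
- tin_1: Bystander: food tin, stands on the worktop, to be left alone; origin at the centre of its underside.
- mill_2: Bystander: glass salt shaker with a metal top, stands on the worktop, to be left alone; origin at the centre of its underside.

How it is judged:
By the outcome, as a careful person would: the job done as asked, in the order asked, and still so for the second after the job is handed in, with the robot touching nothing.
It also fails if it takes over 48 s, if anything falls off the work surface, if the arm or the gripper's body presses on something with over 40 N, if the wrist force passes 120 N, or if a joint passes its speed limit or range.

## Working session

There is one attempt and no reset: what is moved stays moved. The work goes in short steps, Python scripts to look and compute and a tool call to move; the robot and the scene stay as the last step left them, time stands still between calls to the robot, and variables do not carry over. Pictures are saved under pics/ and viewed, at most 10 in all, crops included, and the job is handed in when it is done.

Besides the shell and the picture viewer there is one more tool, called after "Call:" as name(argument=value, ...) on one line, values as JSON. apply_moves: Moves the arm, as the interface text tells. Shifts and turns lie within -1 to 1; 1 stands for 7.5 cm of shift or pi rad of turn. Its arguments: {"type":"object","properties":{"increments":{"type":"string"},"newtons":{"type":"number"}},"required":["increments"]}

```bash
mkdir -p pics; cat > h.py <<'E'
import numpy as np, cv2, json
from cell import get_state, read_camera
def snap(n,f):
    r=read_camera(n); cv2.imwrite(f'pics/{f}.png',cv2.cvtColor(r['pixels'],cv2.COLOR_RGB2BGR))
    np.savez(f'pics/{f}.npz',K=r['camera_matrix'],T=r['world_from_camera'])
def ray(f,u,v):
    d=np.load(f'pics/{f}.npz');K,T=d['K'],d['T']
    c=np.linalg.inv(K)@[u,v,1]; return T[:3,3],T[:3,:3]@[c[0],-c[1],-c[2]]
def atz(f,u,v,z):
    o,d=ray(f,u,v); return o+d*(z-o[2])/d[2]
def proj(f,P):
    d=np.load(f'pics/{f}.npz');K,T=d['K'],d['T']
    c=np.linalg.inv(T)@np.append(P,1); p=K@[c[0],-c[1],-c[2]]; return p[:2]/p[2]
E
python3 - <<'E'
from h import *
import cv2
for n in ['scene','side','wrist']: snap(n,n+'0'); d=np.load(f'pics/{n}0.npz'); print(n,d['K'].round(1).tolist(),d['T'].round(3).tolist())
print(get_state())
E
```

```text
scene [[423.4, 0.0, 322.1], [0.0, 423.4, 196.1], [0.0, 0.0, 1.0]] [[0.667, 0.442, -0.6, -0.097], [-0.745, 0.393, -0.539, -0.485], [-0.003, 0.807, 0.591, 0.733], [0.0, 0.0, 0.0, 1.0]]
side [[517.4, 0.0, 322.4], [0.0, 517.4, 193.2], [0.0, 0.0, 1.0]] [[-0.647, 0.533, -0.546, -0.244], [-0.763, -0.466, 0.449, 0.776], [-0.015, 0.707, 0.707, 1.135], [0.0, 0.0, 0.0, 1.0]]
wrist [[315.4, 0.0, 318.0], [0.0, 315.4, 200.7], [0.0, 0.0, 1.0]] [[0.355, -0.903, -0.241, 0.142], [0.935, 0.343, 0.092, 0.561], [-0.001, -0.258, 0.966, 0.373], [0.0, 0.0, 0.0, 1.0]]
{'time': 0.15, 'joint_pos': array([ 1.07398398e+00,  1.50890692e-01,  1.43783922e+00, -4.03705182e-06,
        1.55378602e+00, -1.34016664e-01]), 'qvel': array([-0.00099915, -0.00097825, -0.00351145,  0.0002808 , -0.00042915,
       -0.00087918]), 'joint_efforts': array([ 2.91805198e-03, -7.13380122e+01, -5.71037793e+01, -1.03792941e-04,
        7.16103794e-03, -3.49826757e-05]), 'position': array([0.20401476, 0.53742267, 0.24982522]), 'eef_rot': array([ 1.80404601e-01,  9.83592378e-01, -4.39491391e-04, -1.41286619e-04]), 'force': array([ 0.45757296,  0.07410494, -0.32140266]), 'torque': array([-0.01371433,  0.00752145,  0.0273602 ]), 'finger_force': 0.0, 'gripper_width': 0.9990885318283989}
```

View pics/scene0.png

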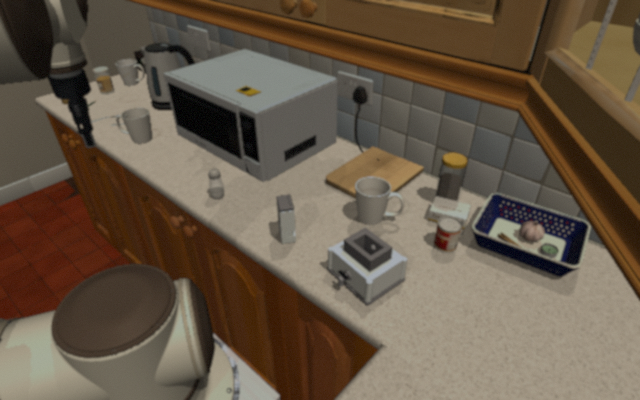

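View pics/side0.png

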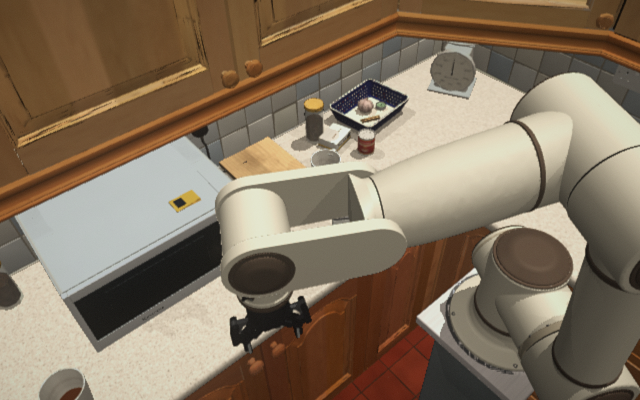

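The scene camera shows the cartridge at about (287,218), the filter unit at (367,265) with its tap at lower left (343,282), and the mug, tin and shaker around them. In the side view the arm hides the work. I'll enlarge the scene crop.

```bash
python3 - <<'E'
from h import *
im=cv2.imread('pics/scene0.png')[180:310,260:420]
cv2.imwrite('pics/c0.png',cv2.resize(im,None,fx=4.6,fy=4.6,interpolation=cv2.INTER_CUBIC))
for n,u,v,z in [('cart foot',287,241,0),('unit top',367,250,.085),('shaker',216,197,0),('mug',373,220,0),('tin',446,247,0)]: print(n,atz('scene0',u,v,z).round(3))
E
```

```text
cart foot [0.442 0.121 0.   ]
unit top [ 0.476 -0.103  0.085]
shaker [0.437 0.412 0.   ]
mug [0.656 0.006 0.   ]
tin [ 0.692 -0.194  0.   ]
```

View pics/c0.png

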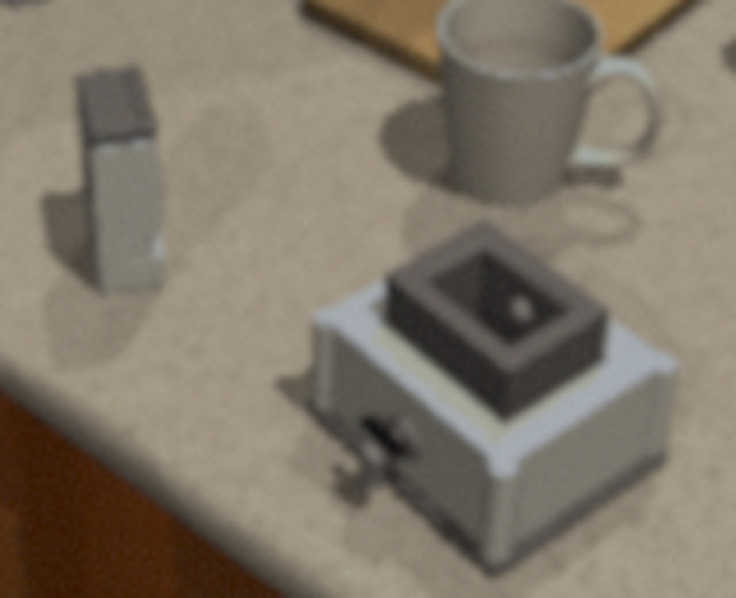

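In the crop, the cartridge's groove notch is at (158,250), so its +x side faces right in the image. The socket's ball is at (523,305) on the upper-right wall. I'll fit both poses from the corners.

```bash
cat >> h.py <<'E'
from scipy.optimize import least_squares
def fit(f,pts,model,p0):
    r=least_squares(lambda p:np.concatenate([proj(f,q)-u for u,q in zip(pts,model(p))]),p0)
    return r.x,np.abs(r.fun).max()
def rp(x,y,a,pts):
    c,s=np.cos(a),np.sin(a); return [np.array([x+c*X-s*Y,y+s*X+c*Y,Z]) for X,Y,Z in pts]
E
python3 - <<'E'
from h import *
C=lambda L:[np.array(p)/4.6+[260,180] for p in L]
hu=lambda p:rp(p[0],p[1],p[2],[(-.055,.065,.07),(-.055,-.065,.07),(.055,-.065,.07),(-.033,.043,p[3]),(-.033,-.043,p[3]),(.033,-.043,p[3]),(.033,.043,p[3])])
print(fit('scene0',C([(316,315),(502,468),(675,366),(387,283),(512,367),(607,310),(483,226)]),hu,[.47,-.1,0,.09]))
for m in (lambda p:rp(p[0],p[1],p[2],[(-.018,.028,.116),(.018,.028,.116),(.018,-.028,.116),(-.018,-.028,.116),(-.018,-.028,.0),(.018,-.028,.0)]),):
  print(fit('scene0',C([(80,75),(138,70),(155,135),(92,145),(100,292),(160,290)]),m,[.44,.12,-.7]))
s=get_state(); from scipy.spatial.transform import Rotation as R
M=R.from_quat(s['eef_rot']).as_matrix(); print(M.round(3))
d=np.load('pics/wrist0.npz')['T']; print((M.T@(d[:3,3]-s['position'])).round(4),(M.T@d[:3,:3]).round(3))
E
```

```text
(array([ 0.48004954, -0.10063282, -0.16092321,  0.09867206]), np.float64(1.940204384005142))
(array([ 0.45098401,  0.12832666, -0.65588242]), np.float64(2.541770146794505))
[[-0.935  0.355 -0.   ]
 [ 0.355  0.935 -0.001]
 [ 0.    -0.001 -1.   ]]
[ 6.620e-02  1.000e-04 -1.233e-01] [[-0.     0.966  0.258]
 [ 1.     0.    -0.   ]
 [-0.     0.258 -0.966]]
```

```bash
python3 - <<'E'
from h import *
for u,v in [(265,182),(178,122),(287,163)]: print(atz('scene0',u,v,0).round(3))
M=np.array([[-.935,.355,0],[.355,.935,0],[0,0,-1]])
print(M.T@(np.array([.451,.128,.25])-[.204,.5374,.2498]))
E
```

```text
[0.584 0.363 0.   ]
[ 0.637  0.921 -0.   ]
[0.706 0.392 0.   ]
[-3.76282e-01 -2.95104e-01 -2.00000e-04]
```

Call:
apply_moves(increments="1 -0.418 -0.328 0 0 0 0;1 -0.418 -0.328 0 0 0 0;1 -0.418 -0.328 0 0 0 0;1 -0.418 -0.328 0 0 0 0;1 -0.418 -0.328 0 0 0 0;1 -0.418 -0.328 0 0 0 0;1 -0.418 -0.328 0 0 0 0;1 -0.418 -0.328 0 0 0 0;1 -0.418 -0.328 0 0 0 0;1 -0.418 -0.328 0 0 0 0;1 -0.418 -0.328 0 0 0 0;1 -0.418 -0.328 0 0 0 0;1 0 0 0 0 0 0")

```text
time: 1.45
position: [0.4526, 0.1247, 0.2498]
eef_rot: [0.182, 0.983, -0.001, -0.0]
force: [-0.0, 0.2, 0.3]
gripper_width: 1.002
finger_force: 0.0
```

Call:
apply_moves(increments="1 0 0 0 0 0 0.0456;1 0 0 0 0 0 0.0456;1 0 0 0 0 0 0.0456;1 0 0 0 0 0 0.0456;1 0 0 0 0 0 0.0456;1 0 0 0 0 0 0.0456;1 0 0 0 0 0 0.0456;1 0 0 0 0 0 0.0456;1 0 0 0 0 0 0.0456;1 0 0 0 0 0 0.0456;1 0 0 0 0 0 0.0456;1 0 0 0 0 0 0.0456;1 0 0 0 0 0 0.0456;1 0 0 0 0 0 0;1 0 0 0 0 0 0")

```text
time: 2.95
position: [0.4508, 0.1283, 0.2502]
eef_rot: [0.896, 0.445, -0.0, -0.0]
force: [-0.7, -0.0, -0.3]
gripper_width: 1.001
finger_force: 0.0
```

```bash
python3 - <<'E'
from h import *
snap('wrist','w1'); s=get_state(); print(s['position'],s['eef_rot'],s['joint_pos'])
im=cv2.imread('pics/w1.png'); cv2.imwrite('pics/w1b.png',cv2.resize(im,(800,500),interpolation=cv2.INTER_CUBIC))
E
```

```text
[0.4508741  0.12826689 0.25024477] [ 8.95825496e-01  4.44405978e-01 -8.50885955e-05 -3.37737012e-05] [ 1.12582134e-01 -7.34272868e-02  1.66963307e+00  5.47958586e-06
  1.54556988e+00  7.62356215e-01]
```

View pics/w1b.png

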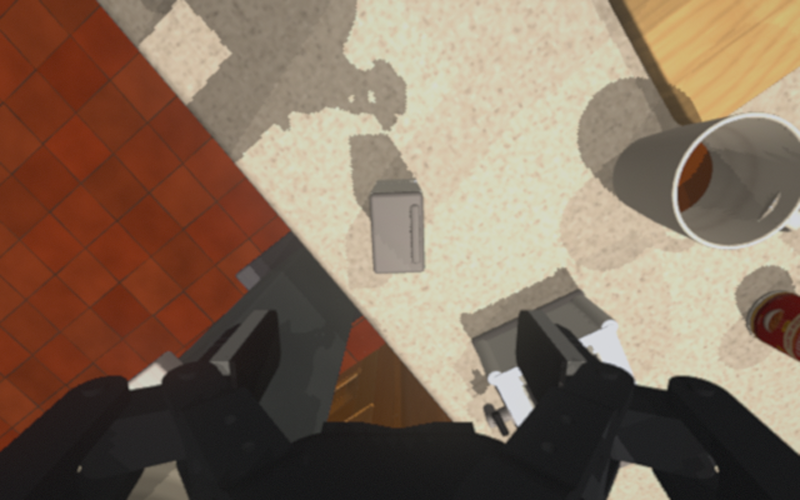

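The wrist view shows the cartridge cap at about (371..424, 193..272) of the 800-px image. The rib is at its right edge, which is the tool's +y, so the orientation is right. I'll zoom in for accurate corners.

```bash
python3 - <<'E'
from h import *
im=cv2.imread('pics/w1.png')[138:223,285:350]
cv2.imwrite('pics/c1.png',cv2.resize(im,None,fx=7,fy=7,interpolation=cv2.INTER_CUBIC))
E
```

```text
(no output)
```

View pics/c1.png

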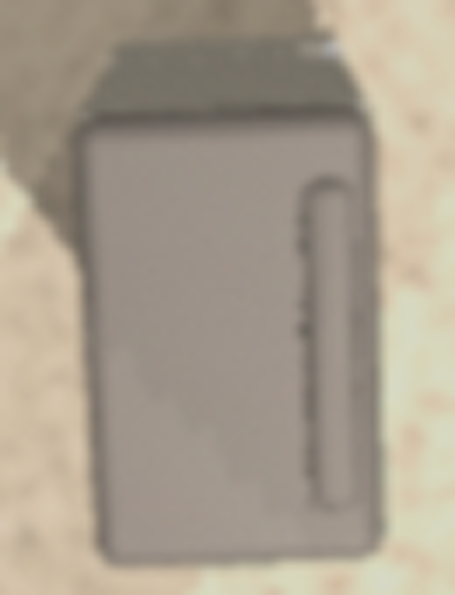

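The cap corners in the crop are TL(82,124), TR(369,112), BR(383,554) and BL(101,562). The rib is on the right.

```bash
python3 - <<'E'
from h import *
C=lambda L:[(np.array(p)+.5)/7-.5+[285,138] for p in L]
P=C([(82,124),(369,112),(383,554),(101,562)])
q=[atz('w1',*p,.116) for p in P]
print([np.linalg.norm(q[i]-q[i-1]).round(4) for i in range(4)])
# image top = +tool x? model corners: (x,y) of cartridge: right=+x, image up = tool +x dir = +y
for z in (.116,.114):
  m=lambda p:rp(p[0],p[1],p[2],[(-.018,.028,z),(.018,.028,z),(.018,-.028,z),(-.018,-.028,z)])
  r,e=fit('w1',P,m,[.45,.128,-.656]); print(r,e)
from scipy.spatial.transform import Rotation as R
s=get_state();M=R.from_quat(s['eef_rot']).as_matrix()
print('yang',np.arctan2(M[1,1],M[0,1]),'shift tool',M.T@(np.array([r[0],r[1],.25])-s['position']))
E
```

```text
[np.float64(0.0535), np.float64(0.0334), np.float64(0.0539), np.float64(0.0346)]
[ 0.45487179  0.13550319 -0.61321638] 1.6776377239665408
[ 0.45461883  0.13517376 -0.61321067] 1.4938420061083661
yang -0.64977422808262 shift tool [ 0.007765   -0.00119705  0.00024398]
```

Call:
apply_moves(increments="1 0.104 -0.016 0 0 0 -0.0116;1 0 0 0.26 0 0 0;1 0 0 0.26 0 0 0;1 0 0 0.26 0 0 0;1 0 0 0.26 0 0 0;1 0 0 0.26 0 0 0;1 0 0 0.26 0 0 0;1 0 0 0.26 0 0 0;1 0 0 0.26 0 0 0;1 0 0 0 0 0 0;1 0 0 0 0 0 0")

```text
time: 4.1
position: [0.455, 0.1352, 0.0947]
eef_rot: [0.888, 0.46, -0.0, -0.0]
force: [0.1, -0.9, -0.2]
gripper_width: 0.996
finger_force: 0.0
```

Call:
apply_moves(increments="0.7 0 0 0 0 0 0;0.6 0 0 0 0 0 0;0.5 0 0 0 0 0 0;0.4 0 0 0 0 0 0;0 0 0 0 0 0 0;0 0 0 0 0 0 0;0 0 0 0 0 0 0;0 0 0 0 0 0 0;0 0 0 0 0 0 0;0 0 0 0 0 0 0", newtons=90)

```text
time: 5.1
position: [0.4551, 0.135, 0.095]
eef_rot: [0.889, 0.459, 0.0, 0.0]
force: [-1.3, -0.0, 6.2]
gripper_width: 0.411
finger_force: 88.8
```

Call:
apply_moves(increments="0 0 0 -0.1 0 0 0;0 0 0 -0.2 0 0 0;0 0 0 -0.3 0 0 0;0 0 0 -0.4 0 0 0;0 0 0 -0.4 0 0 0;0 0 0 -0.4 0 0 0;0 0 0 -0.4 0 0 0;0 0 0 0 0 0 0;0 0 0 0 0 0 0")

```text
time: 6.0
position: [0.4548, 0.135, 0.2596]
eef_rot: [0.889, 0.459, 0.0, 0.0]
force: [-0.4, 0.2, -2.4]
gripper_width: 0.406
finger_force: 90.2
```

Call:
apply_moves(increments="0 -0.328 0.252 0 0 0 0;0 -0.328 0.252 0 0 0 0;0 -0.328 0.252 0 0 0 0;0 -0.328 0.252 0 0 0 0;0 -0.328 0.252 0 0 0 0;0 -0.328 0.252 0 0 0 0;0 -0.328 0.252 0 0 0 0;0 -0.328 0.252 0 0 0 0;0 -0.328 0.252 0 0 0 0;0 -0.328 0.252 0 0 0 0;0 0 0 0 0 0 -0.036;0 0 0 0 0 0 -0.036;0 0 0 0 0 0 -0.036;0 0 0 0 0 0 -0.036;0 0 0 0 0 0 0;0 0 0 0 0 0 0;0 0 0 0 0 0 0")

```text
time: 7.7
position: [0.4662, -0.1749, 0.2589]
eef_rot: [0.764, 0.645, -0.0, -0.0]
force: [0.0, -0.2, -3.2]
gripper_width: 0.413
finger_force: 90.3
```

```bash
python3 - <<'E'
from h import *
s=get_state(); print(s['position'],s['eef_rot'],s['force'],s['joint_pos'].round(2))
snap('wrist','w2');snap('scene','s2');snap('side','d2')
im=cv2.imread('pics/w2.png'); cv2.imwrite('pics/w2b.png',cv2.resize(im,(800,500),interpolation=cv2.INTER_CUBIC))
E
```

```text
[ 0.46621998 -0.17494185  0.2588875 ] [ 7.64004939e-01  6.45210303e-01 -1.58063127e-04 -3.05856542e-04] [ 0.02447081 -0.17855096 -3.23328005] [-0.51 -0.01  1.59 -0.    1.56 -0.35]
```

View pics/w2b.png

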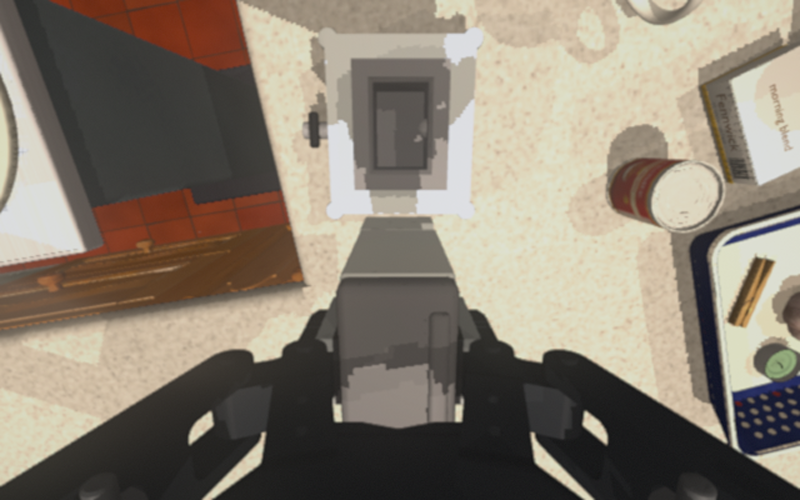

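The wrist view shows the socket block at (350..450, 58..190), the well at (370..434, 78..172), and the ball on the right with the tap on the left. The held cartridge has its foot edge at (363..432, 218) and its rib to the right. I'll enlarge both.

```bash
python3 - <<'E'
from h import *
im=cv2.imread('pics/w2.png')
a=cv2.resize(im[45:155,280:362],None,fx=5,fy=5,interpolation=cv2.INTER_CUBIC)
b=cv2.resize(im[165:240,265:375],None,fx=3.5,fy=3.5,interpolation=cv2.INTER_CUBIC)
o=np.zeros((550,795,3),np.uint8); o[:,:410]=a; o[:b.shape[0],410:]=b
cv2.imwrite('pics/c2.png',o)
E
```

```text
(no output)
```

View pics/c2.png

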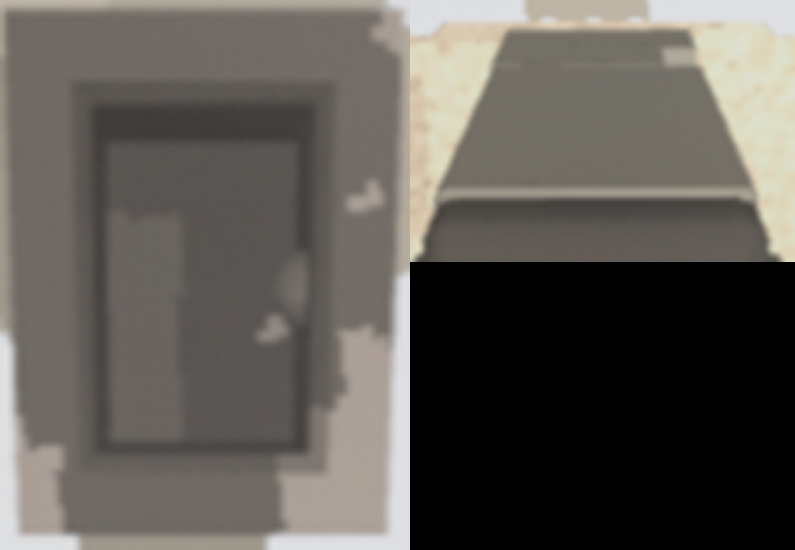

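Socket corners read from the crop (left panel, 5x):
- Block: (3,10), (404,10), (387,533), (20,533)
- Chamfer: (70,83), (336,83), (326,471), (82,471)
- Well: (92,105), (318,105), (308,453), (98,453)
- Floor: (107,140), (298,140), (295,442), (108,441)

Cartridge points (right panel, 3.5x):
- Foot edge: (508,30) to (692,30)
- Second line: (497,65) to (700,65)
- Cap edge: (437,193) to (755,193)

```bash
cat > p.py <<'E'
from h import *
from scipy.spatial.transform import Rotation as R
A=lambda L:[(np.array(p)+.5)/5-.5+[280,45] for p in L]
B=lambda L:[(np.array(p)-[410,0]+.5)/3.5-.5+[265,165] for p in L]
sets=[A([(3,10),(404,10),(387,533),(20,533)]),A([(70,83),(336,83),(326,471),(82,471)]),A([(92,105),(318,105),(308,453),(98,453)]),A([(107,140),(298,140),(295,442),(108,441)])]
dim=[(.033,.043,0),(.022,.032,0),(.019,.029,-.003),(.019,.029,-.052)]
rect=lambda a,b,z:[(-a,b,z),(a,b,z),(a,-b,z),(-a,-b,z)]
for use in ([0],[1],[2],[3],[0,1,2,3],[1,2]):
    m=lambda p:sum([rp(p[0],p[1],p[2],rect(dim[i][0],dim[i][1],dim[i][2]+p[3])) for i in use],[])
    r,e=fit('w2',sum([sets[i] for i in use],[]),m,[.48,-.1,-.16,.0987]); print('unit',use,r.round(4),e.round(2))
q=R.from_quat([.764005,.64521,-.000158,-.000306]); M=q.as_matrix(); t=np.array([.46622,-.17494,.25889])
print('yang',np.arctan2(M[1,1],M[0,1]))
# cartridge pts in tool: ty=cart x, tx=cart y, -tz=height
cart=lambda p,L:[t+M@np.array([Y+p[0],X+p[1],p[2]-Z]) for X,Y,Z in L]
L=[(-.015,.025,0),(.015,.025,0),(-.018,.028,.003),(.018,.028,.003),(-.018,.028,.116),(.018,.028,.116)]
print([((proj('w2',P)-[265,165]+.5)*3.5-.5+[410,0]).round(0) for P in cart([0,0,.095],L)])
for ids,U in (([0,1,4,5],B([(508,30),(692,30),(437,193),(755,193)])),([0,1],B([(508,30),(692,30)])),([4,5],B([(437,193),(755,193)]))):
    r,e=fit('w2',U,lambda p:cart(p,[L[i] for i in ids]),[0,0,.095]); print('cart',r.round(4),e)
E
python3 p.py
```

```text
unit [0] [ 0.4802 -0.0978 -0.1674  0.0974] 0.23
unit [1] [ 0.4801 -0.0979 -0.1655  0.0967] 0.41
unit [2] [ 0.4802 -0.0979 -0.1713  0.0969] 0.27
unit [3] [ 0.4801 -0.098  -0.1705  0.1024] 0.26
unit [0, 1, 2, 3] [ 0.4802 -0.0979 -0.1681  0.0976] 0.6
unit [1, 2] [ 0.4802 -0.0979 -0.168   0.0968] 0.56
yang -0.16819968697068075
[array([527.,  40.]), array([677.,  40.]), array([511.,  28.]), array([693.,  28.]), array([423., 226.]), array([789., 226.])]
cart [-0.0005 -0.0009  0.1073] 6.759823923415411
cart [ 0.0092 -0.0005  0.0546] 0.004603759578088784
cart [-0.002  -0.001   0.1114] 0.003748252785328532
```

Call:
apply_moves(increments="0 0.262 0.004 0 0 0 0;0 0.262 0.004 0 0 0 0;0 0.262 0.005 0 0 0 0;0 0.262 0.004 0 0 0 0;0 0 0 0 0 0 0;0 0 0 0 0 0 0;0 0 0 0.2 0 0 0;0 0 0 0.2 0 0 0;0 0 0 0.16 0 0 0;0 0 0 0.1 0 0 0;0 0 0 0 0 0 0;0 0 0 0 0 0 0")

```text
time: 9.05
position: [0.4807, -0.0979, 0.2102]
eef_rot: [0.763, 0.646, 0.0, 0.0]
force: [-0.2, 0.7, -2.0]
gripper_width: 0.412
finger_force: 90.5
```

```bash
python3 - <<'E'
from h import *
s=get_state(); print(s['position'],s['eef_rot'],s['force'],s['torque'])
snap('scene','s3');snap('side','d3');snap('wrist','w3')
a=cv2.imread('pics/s3.png')[190:310,300:440]; b=cv2.imread('pics/d3.png'); w=cv2.imread('pics/w3.png')
f=lambda i,W,H:cv2.resize(i,(W,H),interpolation=cv2.INTER_CUBIC)
o=np.zeros((600,800,3),np.uint8); o[:300,:350]=f(a,350,300); o[:281,350:]=f(b,450,281); o[300:,:800]=f(w[40:240,200:440],800,667)[:300]
cv2.imwrite('pics/c3.png',o)
E
```

```text
[ 0.48069466 -0.09792201  0.21022706] [7.63217310e-01 6.46141857e-01 4.72482062e-05 1.90304400e-04] [-0.24773095  0.73898193 -1.99641656] [-0.04323916  0.00268248  0.02084668]
```

View pics/c3.png

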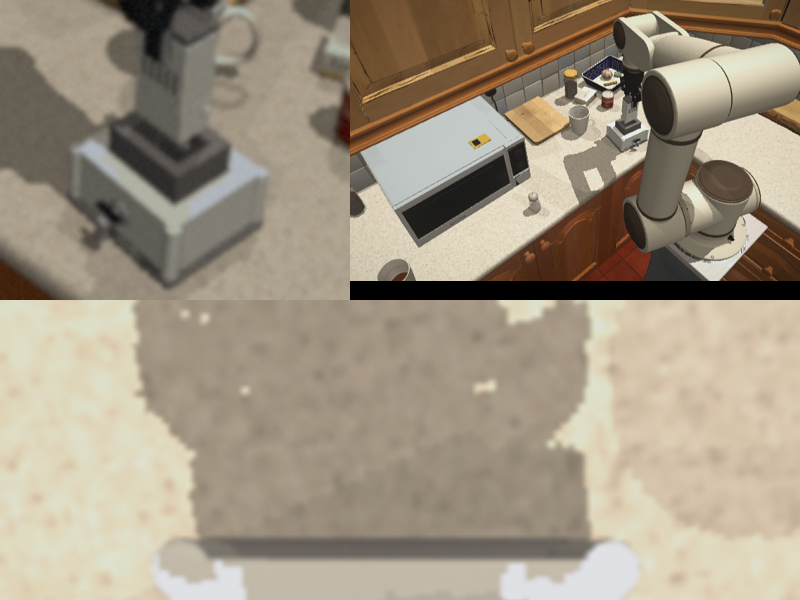

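The composite shows the cartridge upright, centred over the socket block, with the groove side away from the tap. I'll descend slowly and watch the force.

Call:
apply_moves(increments="0 0 0 0.05 0 0 0;0 0 0 0.05 0 0 0;0 0 0 0.02 0 0 0;0 0 0 0.02 0 0 0;0 0 0 0.02 0 0 0;0 0 0 0.02 0 0 0;0 0 0 0.02 0 0 0;0 0 0 0.02 0 0 0;0 0 0 0.02 0 0 0;0 0 0 0.02 0 0 0;0 0 0 0.02 0 0 0;0 0 0 0 0 0 0")

```text
time: 10.4
position: [0.4805, -0.0977, 0.1886]
eef_rot: [0.763, 0.646, -0.0, -0.0]
force: [0.0, 0.6, -3.1]
gripper_width: 0.412
finger_force: 90.5
```

Call:
apply_moves(increments="0 0 0 0.02 0 0 0;0 0 0 0.02 0 0 0;0 0 0 0.02 0 0 0;0 0 0 0.02 0 0 0;0 0 0 0.02 0 0 0;0 0 0 0 0 0 0")

```text
time: 11.0
position: [0.4805, -0.0977, 0.1811]
eef_rot: [0.763, 0.646, -0.0, -0.0]
force: [0.3, 0.5, -2.3]
gripper_width: 0.414
finger_force: 90.5
```

Call:
apply_moves(increments="0 0 0 0.02 0 0 0;0 0 0 0.02 0 0 0;0 0 0 0 0 0 0")

```text
time: 11.3
position: [0.4805, -0.0977, 0.1781]
eef_rot: [0.763, 0.646, -0.0, -0.0]
force: [-0.0, -0.1, -2.0]
gripper_width: 0.408
finger_force: 90.5
```

Call:
apply_moves(increments="0 0 0 0.02 0 0 0;0 0 0 0.02 0 0 0;0 0 0 0 0 0 0")

```text
time: 11.6
position: [0.4802, -0.0977, 0.1753]
eef_rot: [0.763, 0.646, -0.0, -0.0]
force: [-4.9, 0.7, 2.3]
gripper_width: 0.411
finger_force: 91.0
```

Call:
apply_moves(increments="0 0 0 0.015 0 0 0;0 0 0 0 0 0 0")

```text
time: 11.8
position: [0.4802, -0.0977, 0.1744]
eef_rot: [0.763, 0.646, -0.0, -0.0]
force: [-5.6, 0.7, 4.9]
gripper_width: 0.41
finger_force: 91.5
```

Call:
apply_moves(increments="0 0 0 0.015 0 0 0;0 0 0 0 0 0 0")

```text
time: 12.0
position: [0.4802, -0.0977, 0.1732]
eef_rot: [0.763, 0.646, -0.0, -0.0]
force: [-6.0, -0.1, 4.7]
gripper_width: 0.409
finger_force: 91.6
```

Call:
apply_moves(increments="0 0 0 0.015 0 0 0;0 0 0 0.015 0 0 0;0 0 0 0 0 0 0")

```text
time: 12.3
position: [0.4802, -0.0977, 0.1709]
eef_rot: [0.763, 0.646, -0.0, -0.0]
force: [-4.5, 0.7, 3.3]
gripper_width: 0.411
finger_force: 91.3
```

Call:
apply_moves(increments="0 0 0 0.015 0 0 0;0 0 0 0.015 0 0 0;0 0 0 0 0 0 0")

```text
time: 12.6
position: [0.4802, -0.0977, 0.1683]
eef_rot: [0.763, 0.646, -0.0, -0.0]
force: [-3.6, 0.4, -0.9]
gripper_width: 0.412
finger_force: 90.9
```

Call:
apply_moves(increments="0 0 0 0.015 0 0 0;0 0 0 0.015 0 0 0;0 0 0 0.015 0 0 0;0 0 0 0 0 0 0")

```text
time: 13.0
position: [0.4802, -0.0976, 0.1649]
eef_rot: [0.763, 0.646, -0.0, -0.0]
force: [-3.8, 0.7, -2.1]
gripper_width: 0.407
finger_force: 90.6
```

Call:
apply_moves(increments="0 0 0 0.02 0 0 0;0 0 0 0.02 0 0 0;0 0 0 0.02 0 0 0;0 0 0 0.02 0 0 0;0 0 0 0.02 0 0 0;0 0 0 0 0 0 0")

```text
time: 13.6
position: [0.4802, -0.0977, 0.1573]
eef_rot: [0.763, 0.646, -0.0, -0.0]
force: [-5.1, 0.0, -2.5]
gripper_width: 0.411
finger_force: 90.8
```

Call:
apply_moves(increments="0 0 0 0.02 0 0 0;0 0 0 0.02 0 0 0;0 0 0 0.02 0 0 0;0 0 0 0.02 0 0 0;0 0 0 0 0 0 0")

```text
time: 14.1
position: [0.4802, -0.0976, 0.1514]
eef_rot: [0.763, 0.646, -0.0, -0.0]
force: [-5.4, 0.6, -4.9]
gripper_width: 0.408
finger_force: 90.7
```

Call:
apply_moves(increments="0 0 0 0.015 0 0 0;0 0 0 0.015 0 0 0;0 0 0 0 0 0 0")

```text
time: 14.4
position: [0.4802, -0.0976, 0.1491]
eef_rot: [0.763, 0.646, -0.0, -0.0]
force: [-5.3, 1.1, -1.8]
gripper_width: 0.406
finger_force: 90.5
```

Call:
apply_moves(increments="0 0 0 0.015 0 0 0;0 0 0 0 0 0 0")

```text
time: 14.6
position: [0.4802, -0.0976, 0.1479]
eef_rot: [0.763, 0.646, -0.0, -0.0]
force: [-4.5, 0.4, -4.8]
gripper_width: 0.412
finger_force: 90.7
```

Call:
apply_moves(increments="0 0 0 0.01 0 0 0;0 0 0 0 0 0 0")

```text
time: 14.8
position: [0.4802, -0.0976, 0.147]
eef_rot: [0.763, 0.646, -0.0, -0.0]
force: [-2.3, 1.2, -9.4]
gripper_width: 0.412
finger_force: 90.4
```

Call:
apply_moves(increments="0 0 0 0.01 0 0 0;0 0 0 0 0 0 0")

```text
time: 15.0
position: [0.4803, -0.0976, 0.1463]
eef_rot: [0.763, 0.646, -0.0, -0.0]
force: [-4.2, 0.8, -9.5]
gripper_width: 0.411
finger_force: 90.4
```

Call:
apply_moves(increments="0 0 0 0.01 0 0 0;0 0 0 0 0 0 0")

```text
time: 15.2
position: [0.4803, -0.0976, 0.1455]
eef_rot: [0.763, 0.646, -0.0, -0.0]
force: [-3.7, 1.1, -11.7]
gripper_width: 0.415
finger_force: 90.6
```

The ball is drawing the cartridge in, since the downward pull on the tool is growing. I'll creep on until it meets the floor.

Call:
apply_moves(increments="0 0 0 0.008 0 0 0;0 0 0 0 0 0 0")

```text
time: 15.4
position: [0.4803, -0.0976, 0.1451]
eef_rot: [0.763, 0.646, -0.0, -0.0]
force: [-4.8, 0.4, -10.0]
gripper_width: 0.41
finger_force: 90.8
```

Call:
apply_moves(increments="0 0 0 0.008 0 0 0;0 0 0 0 0 0 0")

```text
time: 15.6
position: [0.4803, -0.0976, 0.1445]
eef_rot: [0.763, 0.646, -0.0, -0.0]
force: [-5.1, 1.1, -9.9]
gripper_width: 0.412
finger_force: 90.8
```

Call:
apply_moves(increments="0 0 0 0.007 0 0 0;0 0 0 0 0 0 0")

```text
time: 15.8
position: [0.4805, -0.0977, 0.144]
eef_rot: [0.763, 0.646, -0.0, -0.0]
force: [-3.8, 0.4, -10.7]
gripper_width: 0.407
finger_force: 90.6
```

Call:
apply_moves(increments="0 0 0 0.007 0 0 0;0 0 0 0 0 0 0")

```text
time: 16.0
position: [0.4806, -0.0977, 0.1437]
eef_rot: [0.763, 0.646, 0.0, 0.0]
force: [-1.6, -0.1, -10.7]
gripper_width: 0.41
finger_force: 90.7
```

Call:
apply_moves(increments="0 0 0 0.006 0 0 0;0 0 0 0 0 0 0")

```text
time: 16.2
position: [0.4807, -0.0978, 0.1435]
eef_rot: [0.763, 0.646, 0.0, 0.0]
force: [-2.2, -0.7, -6.1]
gripper_width: 0.419
finger_force: 90.9
```

Call:
apply_moves(increments="0 0 0 0.005 0 0 0;0 0 0 0 0 0 0")

```text
time: 16.4
position: [0.4808, -0.0978, 0.1432]
eef_rot: [0.763, 0.646, 0.0, 0.0]
force: [-1.2, 0.7, -4.7]
gripper_width: 0.41
finger_force: 91.1
```

Call:
apply_moves(increments="0 0 0 0.005 0 0 0;0 0 0 0 0 0 0")

```text
time: 16.6
position: [0.4809, -0.0978, 0.143]
eef_rot: [0.763, 0.646, 0.0, 0.0]
force: [-1.9, 0.9, 0.1]
gripper_width: 0.415
finger_force: 91.7
```

Call:
apply_moves(increments="0 0 0 0.005 0 0 0;0 0 0 0 0 0 0")

```text
time: 16.8
position: [0.4809, -0.0979, 0.143]
eef_rot: [0.763, 0.646, 0.0, 0.001]
force: [-4.1, 0.4, 6.5]
gripper_width: 0.411
finger_force: 92.7
```

Call:
apply_moves(increments="0 0 0 0.004 0 0 0;0 0 0 0 0 0 0")

```text
time: 17.0
position: [0.4809, -0.0979, 0.143]
eef_rot: [0.763, 0.646, 0.0, 0.001]
force: [-5.0, 1.5, 11.3]
gripper_width: 0.413
finger_force: 93.4
```

The TCP has stopped at 0.143 m while the force rises steeply, so the foot is on the floor with about 13 N of push. I'll ease the grip, open and retreat.

Call:
apply_moves(increments="0 0 0 0 0 0 0;0.45 0 0 0 0 0 0;0.55 0 0 0 0 0 0;0.7 0 0 0 0 0 0;0.85 0 0 0 0 0 0;0.85 0 0 0 0 0 0;0.85 0 0 0 0 0 0", newtons=30)

```text
time: 17.7
position: [0.4806, -0.0977, 0.1419]
eef_rot: [0.763, 0.646, -0.0, -0.0]
force: [0.7, -0.2, 0.2]
gripper_width: 0.853
finger_force: 0.0
```

Call:
apply_moves(increments="0.85 0 0 -0.1 0 0 0;0.85 0 0 -0.2 0 0 0;0.85 0 0 -0.3 0 0 0;0.85 0 0 -0.4 0 0 0;0.85 0 0 -0.4 0 0 0;0.85 0 0 -0.3 0 0 0;0.85 0 0 -0.1 0 0 0;0.85 0 0 0 0 0 0;0.85 0 0 0 0 0 0")

```text
time: 18.6
position: [0.4803, -0.0976, 0.2759]
eef_rot: [0.763, 0.646, -0.0, -0.001]
force: [-0.0, -0.3, -0.5]
gripper_width: 0.851
finger_force: 0.0
```

```bash
python3 - <<'E'
from h import *
s=get_state(); print(s['time'],s['position'],s['force'])
snap('scene','s4');snap('wrist','w4')
a=cv2.imread('pics/s4.png')[150:310,220:480]; w=cv2.imread('pics/w4.png')
f=lambda i,W,H:cv2.resize(i,(W,H),interpolation=cv2.INTER_CUBIC)
o=np.zeros((600,800,3),np.uint8); o[:300,:488]=f(a,488,300); o[300:,:480]=f(w,480,300); o[300:,480:]=f(w[80:220,245:395],320,300)
cv2.imwrite('pics/c4.png',o)
m=rp(.4806,-.0978,-.168,[(x,y,.048+.116) for x,y in [(-.018,.028),(.018,.028),(.018,-.028),(-.018,-.028)]])
print([proj('w4',p).round(1) for p in m])
E
```

```text
18.6 [ 0.48030867 -0.09763862  0.27589734] [-0.01389595 -0.26559037 -0.49259777]
[array([296.3, 168.3]), array([344.2, 168.5]), array([342.5, 238.2]), array([297.4, 238.1])]
```

View pics/c4.png

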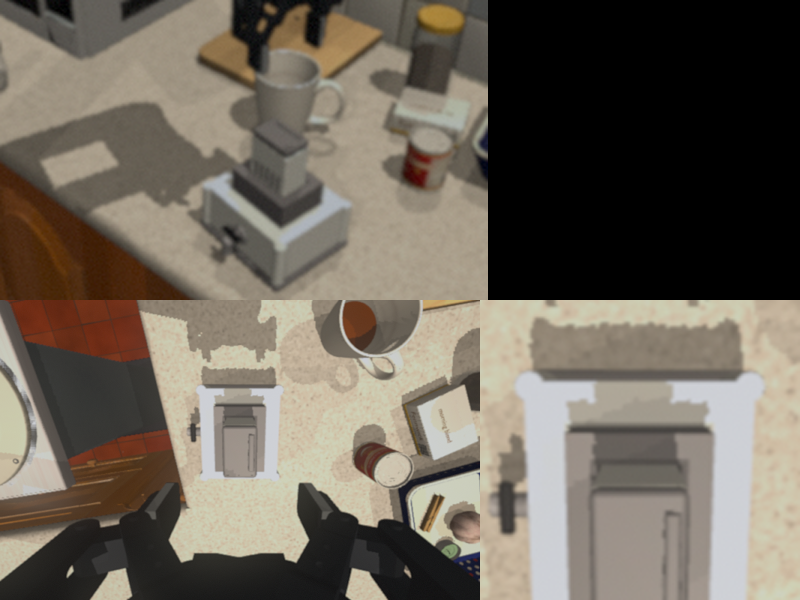

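The cartridge stands upright in the socket. Its cap edges in the wrist view, x about 296.6 to 342.5 with the top at row 168.7, match the fully seated prediction. The mug and tin are undisturbed and the gripper is clear.

```bash
python3 -c "
from cell import hand_in; print(hand_in())"
```

```text
the job is handed in; nothing more can be done
None
```

The job is handed in: the cartridge clicked past the ball and sits on the socket floor, groove side to the ball, after at most about 14 N of push, and the gripper was opened and raised clear at 18.6 s. The mug and tin look unmoved in the last picture, the shaker was out of that view, and no verdict came back.

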